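Lock the window cell with the pin spanner

TASK

Lock the window cell: take the pin spanner that fits, put both its prongs fully into two opposite holes of the lock ring and let go, then push the spanner's arm round, without holding its hub, to turn the ring clockwise (seen from above) fully home against its stop. Afterwards lift the spanner out and stand it back on the worktop, prongs down and clear of the cell. Turn the ring only through the spanner, and leave the bottle, the tin and the other spanner where they are.

Things in the scene. Friction and masses are not known exactly. Their poses are not given: they have to be found in the camera images.
- window_cell: fixed aluminium cell: base plate 110x110x10 mm, round barrel of 44 mm radius up to z = 34 mm, on it the steel lock ring (34 to 50 mm). Two side ports reach 52 mm from the axis; a small upright stop block at the barrel's side is 46 mm high and reaches 56 mm from the axis. Origin: centre of the underside, on the ring's axis; z up.
- lock_ring: steel ring, radius 44 mm outside, 18 mm inside. Its flat top has six dark square holes (10.5 mm wide, 13 mm deep) every 60 degrees, centres 28 mm from the axis, the first along the ring's own x axis; opposite holes are 56 mm apart. A lug on the rim (55 mm from the axis) meets the stop block when home. Origin: on the axis, at its underside, z = 34 mm; z up; turns with the ring.
- ring_turn (a joint): angle of the lock ring in rad; it grows as the ring turns CLOCKWISE seen from above; starts between 0 and 0.25; the stop is at 1.10. Dry friction of about 0.35 N m holds the ring where it is left.
- ring_top (a point): point on the ring's axis, level with its top face (z = 50 mm)
- ring_hole (a point): mouth of the ring hole that lies along the ring's x axis, centre of the hole, at the top face
- wide_spanner: the pin spanner that fits, loose, steel, 0.2 kg, standing level on two round prongs (7 mm thick, 12 mm long, at y = +28 and -28 mm) and its arm's end. Crosshead 16 x 72 mm (along y) and an arm 12 mm wide along +x to a round end (radius 8 mm) at x = 110 mm, turned down to prong-tip level; both 12 to 24 mm above the prong tips. Origin: midway between the prong tips; z up.
- wide_spanner_hub: square hub to grip, on the crosshead's middle, 22 x 22 mm, sides parallel to the spanner's x and y, from 24 to 58 mm above the prong tips. Origin: centre of its underside. Fully in, the crosshead and arm lie on the ring's top (the spanner then stays by itself, its arm overhanging) and the prong tips are 12 mm below it.
- prong_a (a point): tip of the wide spanner's prong at y = +28 mm
- prong_b (a point): tip of the wide spanner's prong at y = -28 mm
- wide_spanner_arm_end (a point): middle of the arm's end, at x = 110 mm, 18 mm above the prong tips
- narrow_spanner: loose pin spanner of the same form that does not fit: prongs only 36 mm apart, arm end at x = 90 mm. Leave it alone. Same origin and axes as the wide one. The two change places from start to start.
- bottle: loose brown reagent bottle, 56 mm diameter, 118 mm high, standing about 11.5 cm from the ring's axis on the left or right of the cell: too high for the spanner's arm to pass. Origin: centre of its underside.
- tin: loose small tin, 40x56x22 mm, on the cell's other side; the arm of a seated spanner passes over it. Origin: centre of its underside.
- tablet_corner (a point): fixed: lower front corner (nearest the cell, 19 mm up) of the tablet computer that stands leaning back on the worktop; its front edge runs from here 240 mm to the left and away from the robot (about 20 degrees off the left direction); its face leans back and away from the robot, 150 mm high
- station_corner (a point): fixed: nearest corner, at worktop level, of the 114 mm high black block of the alignment station behind and right of the cell; the block's front face runs from here 75 mm to the right, coming 18 mm nearer to the robot

How it is judged:
By the outcome, as a careful person would: the job done as asked, in the order asked, and still so for the second after the job is handed in, with the robot touching nothing.
It also fails if it takes over 72 s, if anything falls off the work surface, if the arm or the gripper's body presses on something with over 40 N, if the wrist force passes 120 N, or if a joint passes its speed limit or range.

ROBOT

A 6-joint arm with a two-finger parallel gripper is mounted at the origin on a cart in front of the work surface, level with it; the furniture and walls round the work are solid. World frame = base frame: x ahead of the robot, y to its left, z up, the work surface at z = 0. Lengths are in mm, angles in rad, forces in N, time in s.
With the tool pointing down it reaches from about 350 to 975 mm from the base axis. Payload 7.1 kg.
Tool frame: the origin (TCP) lies at the very end of the fingers, on their centre line; the grasp point (between the pads) lies 19 mm behind it; z points along the fingers, y is the direction in which the jaws open and shut (so a half turn about z gives the same grasp; the last joint's range is limited). The gripper opens to 88 mm and grips with 3 to 60 N. Pads are 20 mm wide; open, the fingers measure 115 mm over their backs; the gripper's body (75 mm by 178 mm) begins 61 mm behind the grasp point.
Start: joints at [-0.019, 0.423, 1.63, -0, 1.089, -0.019], TCP at [624.984, 0.026, 222.675] pointing down, gripper open.
Joint ranges: [-3, 3], [-0.9, 2.11], [0.09, 2.58], [-1.31, 4.45], [0.11, 2.69], [-2.54, 2.54]. Speed limits (rad/s): [2.39, 2.39, 3.01, 3.14, 3.14, 3.14].

INTERFACE

Orientations are given as a rotation vector (axis times angle).
In Python, from workcell import * gives the robot as it stands.
- The arm moves only by the tool play_rows, never from a script. Its argument "plan" is text: rows parted by semicolons, each of 7 numbers parted by spaces: the finger opening in cm, from 0 to 8.78, then the shift along the tool's x, y, z in cm, then the turn, a rotation vector about the tool's x, y, z in degrees. A call has 1 to 20 rows; each row shifts and turns the commanded pose from where the row before left it, along the tool's axes as they then stand; what a row does not reach is not made up. A row lasts 1/8 s, in which the tool goes at most 62.5 mm and 10.7 degrees, less where a joint would pass 70% of its speed; a pose out of reach is approached as far as the arm can. A call is refused whole if a number of a shift passes 6.25 or a number of a turn 10.7, either way. A call with a gripper value outside its range is refused whole. The fingers move at their own pace and stop on an object; the grip force is fixed at half the most. Time passes only in rows, so rows that do not move let the fingers close. It gives the time, the measured TCP pose, the force and the opening at its end, in the units of the state.
- get_obs(): the state, without advancing time (a new reading comes with each control period).
- get_image(name): name is "scene" or "side" or "wrist"; returns a dict with "pixels" (420x560x3 uint8, red, green, blue), "range_z" (420x560 float32, mm along the optical axis (not along the pixel's ray), 0 where there is no reading), "fx", "fy", "cx", "cy" (pixels), "eye" and "attitude" of the camera in the world. Camera axes: x right, y down, z forward; pixel columns grow to the right and rows downward; lengths in mm; the calibration is good to about 2 mm. A picture is of the moment at which its call begins.
- close_job(): hands the job in, once; it reports no verdict.
The state is a dict: "t": time; "qpos": joint angles; "qvel": joint speeds; "joint_torque": joint torques, N m; "ee_pos": TCP position; "orientation": TCP orientation; "ft_force": force on the tool from outside, world axes, zero at the start; "moment": the same for the moment, N m; "width": finger opening in mm.
Only numpy, scipy, OpenCV 4.12 (cv2) and the standard library are available. Lean on these libraries where they do the work, as an engineer would, in place of code of your own. Each camera call takes 0.05 s, during which the arm holds its last target. There are 200 camera calls.

## Working session

There is one attempt and no reset: what is moved stays moved. The work goes in short steps, Python scripts to look and compute and a tool call to move; the robot and the scene stay as the last step left them, time stands still between calls to the robot, and variables do not carry over. Pictures are saved under pics/ and viewed, about 8 in all and at most 12, crops included, and the job is handed in when it is done.

Besides the shell and the picture viewer there is one more tool, called after "Emit:" as name(argument=value, ...) on one line, values as JSON. play_rows: Moves the arm, as the interface text tells. Its arguments: {"type":"object","properties":{"plan":{"type":"string"}},"required":["plan"]}

```bash
ls; mkdir -p pics
cat > h.py <<'E'
from workcell import *
import numpy as np, cv2
from scipy.spatial.transform import Rotation as R
def shot(n,f):
    im=get_image(n); cv2.imwrite(f'pics/{f}.png',cv2.cvtColor(im['pixels'],cv2.COLOR_RGB2BGR)); np.save(f'pics/{f}.npy',im,allow_pickle=True); return im
def load(f): return np.load(f'pics/{f}.npy',allow_pickle=True).item()
def rot(im):
    a=np.array(im['attitude'],float); return a if a.shape==(3,3) else (R.from_rotvec(a).as_matrix() if a.size==3 else R.from_quat(a).as_matrix())
def ray(im,u,v,z):
    d=rot(im)@np.array([(u-im['cx'])/im['fx'],(v-im['cy'])/im['fy'],1]); e=np.array(im['eye']); return e+d*(z-e[2])/d[2]
def cloud(im):
    v,u=np.mgrid[:420,:560]; Z=im['range_z']; c=np.stack([(u-im['cx'])/im['fx']*Z,(v-im['cy'])/im['fy']*Z,Z],-1)
    P=c@rot(im).T+np.array(im['eye']); P[Z<=0]=np.nan; return P
E
python3 - <<'E'
from h import *
for n in('scene','wrist'):
    im=shot(n,n+'0'); print(n,im['eye'],im['attitude'],im['fx'],im['cx'])
print(get_obs())
a=cv2.imread('pics/scene0.png');b=cv2.imread('pics/wrist0.png')
cv2.imwrite('pics/two.png',cv2.resize(np.vstack([a,b]),(400,600)))
E
```

```text
pics
scene [-214.95656831 -627.04891586  871.7711314 ] [-2.10228226  0.97838634 -0.47438819] 446.5195718407262 275.38339421436933
wrist [625.32828764  81.07365315 384.01457281] [ 2.84243527e+00 -9.98534997e-04 -9.46094380e-04] 321.0987050927165 279.317932191718
{'t': 0.1, 'qpos': array([-1.90041674e-02,  4.23766774e-01,  1.63062428e+00, -9.07970637e-06,
        1.08859394e+00, -1.90193008e-02]), 'qvel': array([ 0.00148239, -0.00021771, -0.00213797, -0.00055991,  0.0010632 ,
        0.00060623]), 'joint_torque': array([ 6.49496542e-04, -5.45618248e+01, -2.74323839e+01,  6.46709581e-02,
        1.88581715e-02,  1.54216096e-06]), 'ee_pos': array([6.24488596e+02, 3.03431204e-02, 2.21973755e+02]), 'orientation': array([-2.22071439e+00, -2.22075736e+00,  1.52543325e-03]), 'ft_force': array([-0.13318352, -0.2670774 , -0.10440228]), 'moment': array([ 0.03825565, -0.03416128,  0.02844891]), 'width': 87.97925509524192}
```

View pics/scene0.png

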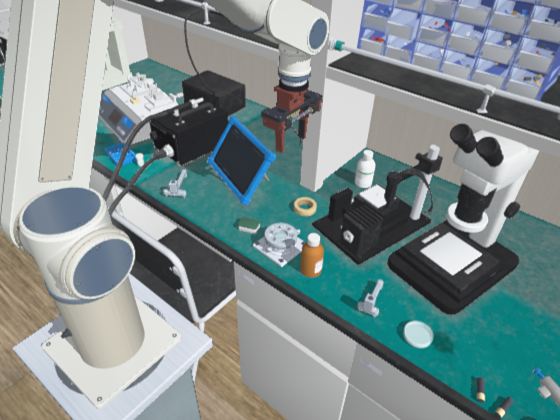

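View pics/wrist0.png

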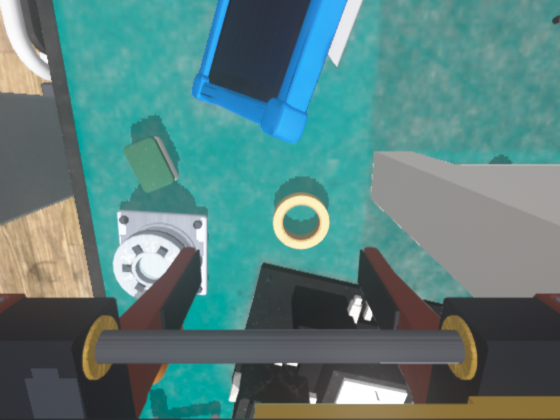

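The scene shows the cell (280,238), with the bottle to its right (313,255) and the tin to its left (249,225). The spanners are at (177,185) and (371,297). I'll locate everything from depth next.

Run:
```python
from h import *
im=load('scene0');P=cloud(im)
for n,u,v in(('cell',280,238),('bottlecap',314,240),('tin',249,224),('sL',181,175),('sLend',170,190),('sR',377,285),('sRarm',372,300),('sRx',367,308),('tabcorner',245,197),('station',318,240)):
    print(n,P[v,u].round())
for n,(u0,u1,v0,v1) in dict(L=(155,200,160,205),R=(350,395,272,325)).items():
    Q=P[v0:v1,u0:u1].reshape(-1,3); z=Q[:,2]
    for lo,hi in((6,30),(32,75)):
        q=Q[(z>lo)&(z<hi)]; print(n,lo,hi,len(q)); 
        if len(q)>5:
            r=cv2.minAreaRect(q[:,:2].astype(np.float32)); print(r,q.mean(0).round(),np.median(q[:,2]))
c=cv2.imread('pics/scene0.png')
cv2.imwrite('pics/crop.png',np.hstack([cv2.resize(c[155:215,145:215],None,fx=5.5,fy=5.5,interpolation=2),cv2.resize(c[270:330,335:405],None,fx=5.5,fy=5.5,interpolation=2)]))
```

```text
cell [467. -95.  43.]
bottlecap [ 453. -211.  118.]
tin [471.  21.  22.]
sL [502. 345.  24.]
sLend [417. 295.  37.]
sR [ 511. -369.   21.]
sRarm [ 433. -394.   58.]
sRx [ 426. -390.   32.]
tabcorner [542. 102.  35.]
station [ 461. -217.  117.]
L 6 30 267
((497.6977233886719, 353.0505676269531), (203.69192504882812, 69.73485565185547), 41.4696044921875) [482. 333.  21.] 22.461926552306295
L 32 75 104
((461.45947265625, 364.9696960449219), (175.68344116210938, 83.28662109375), 44.49137878417969) [439. 303.  48.] 50.41100979284113
R 6 30 237
((505.5905456542969, -388.31109619140625), (166.91461181640625, 50.00506591796875), 0.1505393385887146) [ 463. -384.   22.] 22.896379683932196
R 32 75 148
((434.8788146972656, -388.3145751953125), (26.040874481201172, 22.31205940246582), 11.853857040405273) [ 430. -390.   51.] 55.06510449717473
```

View pics/crop.png

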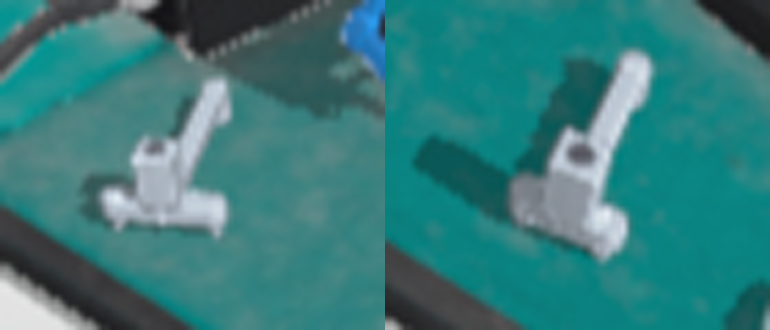

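Run:
```python
from h import *
im=load('scene0')
f=lambda x,y,u0,v0,z=24: ray(im,u0+x/5.5,v0+y/5.5,z)
for n,pts,o in(('L',((215,88),(103,200),(226,208)),(145,155)),('R',((248,62),(128,187),(240,232)),(335,270))):
    q=[f(*p,*o)[:2] for p in pts]; print(n,np.round(q),'cross',np.linalg.norm(q[1]-q[2]),'arm',np.linalg.norm(q[0]-(q[1]+q[2])/2))
w=load('wrist0');P=cloud(w)
b=w['pixels'].astype(int)
Q=P[210:300,105:195]; m=(Q[...,2]>46)&(Q[...,2]<54); q=Q[m]; print('ring top',cv2.minEnclosingCircle(q[:,:2].astype(np.float32)),np.median(q[:,2]))
for n,u,v in(('tin',150,165),('tape',300,200),('cell',130,262),('tabletcorner',205,95)):print(n,P[v,u].round())
s=cloud(im);c=s[225:285,295:330].reshape(-1,3);c=c[(c[:,2]>100)&(c[:,2]<125)];print('cap',np.median(c,0),c.min(0),c.max(0))
cv2.imwrite('pics/ring.png',cv2.resize(cv2.imread('pics/wrist0.png')[195:315,95:225],None,fx=5,fy=5,interpolation=2))
```

```text
L [[523. 354.]
 [410. 319.]
 [450. 262.]] cross 69.73067797982692 arm 112.55266133329431
R [[ 524. -370.]
 [ 429. -366.]
 [ 439. -414.]] cross 49.81914366578149 arm 92.63093651447228
ring top ((476.8829650878906, -90.07805633544922), 43.94512939453125) 49.66692191354849
tin [479.  25.  22.]
tape [649. -17.  17.]
cell [454. -82.  50.]
tabletcorner [551.  98.  44.]
cap [ 455.11382098 -207.36900419  116.87689834] [ 444.90748726 -219.35847323  100.19838558] [ 475.31262409 -189.50589244  121.69711975]
```

View pics/ring.png

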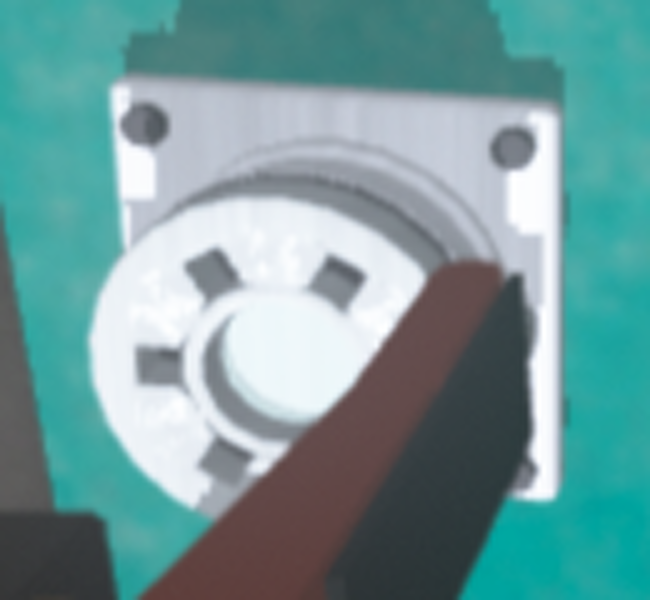

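The left spanner is the wide one: its crosshead measures 70 mm and its arm 112 mm. Next I'll look at the ring without the finger in the way.

Emit:
play_rows(plan="8.7 -3 -3 0 0 0 0;8.7 -3 -3 0 0 0 0;8.7 -3 -3 0 0 0 0;8.7 -3 -3 0 0 0 0;8.7 -3 -3 1 0 0 0;8.7 0 0 1 0 0 0;8.7 0 0 0 0 0 0;8.7 0 0 0 0 0 0")

```text
t: 1.1
ee_pos: [475.9, -149.4, 202.8]
orientation: [2.22, 2.222, 0.0]
ft_force: [0.2, 0.2, 0.3]
width: 87.2
```

Run:
```python
from h import *
w=shot('wrist','ringw');P=cloud(w);o=get_obs();print(o['ee_pos'],o['orientation'],w['eye'],w['attitude'])
m=(P[...,2]>46)&(P[...,2]<54)&(abs(P[...,0]-475)<70)&(abs(P[...,1]+90)<70)
q=P[m];print(cv2.minEnclosingCircle(q[:,:2].astype(np.float32)),np.median(q[:,2]))
v,u=np.where(m);print(u.min(),u.max(),v.min(),v.max())
# rectify top plane z=50, 4px/mm... 
X,Y=480,-90
g=np.array([[X-75,Y+75],[X+75,Y+75],[X+75,Y-75],[X-75,Y-75]],float)
Rm=rot(w).T;px=[]
for a,b in g:
    c=Rm@(np.array([a,b,50])-np.array(w['eye']));px.append([w['fx']*c[0]/c[2]+w['cx'],w['fy']*c[1]/c[2]+w['cy']])
H=cv2.getPerspectiveTransform(np.float32(px),np.float32([[0,0],[600,0],[600,600],[0,600]]))
cv2.imwrite('pics/rect.png',cv2.warpPerspective(cv2.imread('pics/ringw.png'),H,(600,600)))
```

```text
[ 475.92373097 -149.41977894  202.85233724] [2.21979346e+00 2.22250800e+00 4.71113361e-04] [476.38194543 -68.40151124 364.86182596] [ 2.84244791e+00 -1.12472665e-05  1.87616279e-03]
((478.70751953125, -96.6790771484375), 49.926513671875) 49.82963713454802
234 327 89 191
```

View pics/rect.png

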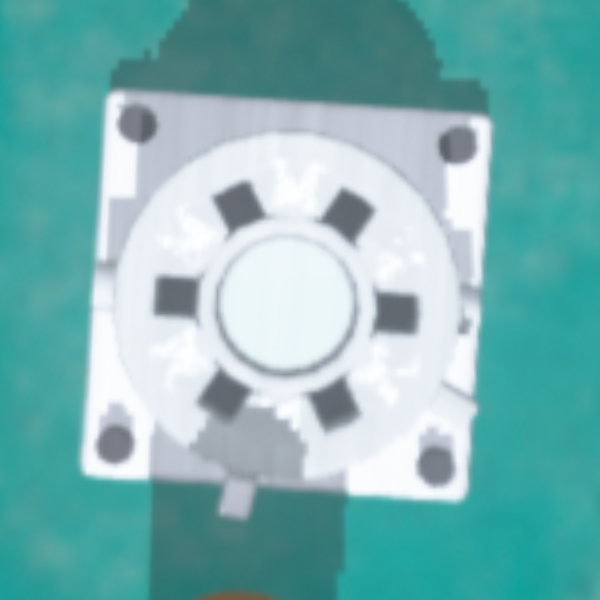

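Rectified view of the ring top. The six dark holes are clear at (240,204), (348,215), (397,313), (334,404), (224,396) and (176,296), and the bottle is below. The upright tab at (238,500) and the rim feature at (460,395) are the stop and the lug. Now I'll measure the holes.

Run:
```python
from h import *
a=cv2.imread('pics/rect.png',0)
m=(a<125).astype(np.uint8); yy,xx=np.mgrid[:600,:600]; r=np.hypot(xx-287,yy-304); m[(r>150)|(r<80)]=0
n,l,s,c=cv2.connectedComponentsWithStats(m)
pts=[]
for i in range(1,n):
    if s[i,4]>500:
        p=np.array([405+c[i,0]/4,-15-c[i,1]/4]); pts.append(p); print(p.round(1),s[i])
pts=np.array(pts);C=pts.mean(0);d=pts-C;print(C)
ang=np.degrees(np.arctan2(d[:,1],d[:,0]));print(np.hypot(*d.T).round(1),ang.round(1),'mod60',(((ang+30)%60)-30).round(1))
P=cloud(load('scene0'))
w=load('ringw');Q=cloud(w)
for u,v in((100,200),(500,150),(450,250),(420,100)):print(u,v,Q[v,u].round())
```

```text
[464.7 -66.5] [ 217  185   44   44 1180]
[491.9 -68.6] [ 325  192   45   48 1204]
[449.1 -89. ] [ 158  279   38   35 1172]
[503.8 -93.1] [ 377  296   38   34 1163]
[ 461.1 -113.9] [ 203  373   44   44 1129]
[ 488.4 -115.8] [ 313  381   41   43 1103]
[476.49598075 -91.1523734 ]
[27.3 27.4 27.5 27.4 27.5 27.4] [ 115.7   55.7  175.5   -4.2 -124.1  -64.3] mod60 [-4.3 -4.3 -4.5 -4.2 -4.1 -4.3]
100 200 [-223. -394. -849.]
500 150 [ 725. -108.    0.]
450 250 [ 652. -203.   61.]
420 100 [621. -56.  17.]
```

Emit:
play_rows(plan="8.7 5 -1 0 0 0 0;8.7 6 -1 0 0 0 0;8.7 6 -1 0 0 0 0;8.7 6 -0.5 0 0 0 0;8.7 6 -0.5 1 0 0 0;8.7 5 -0.5 1 0 0 0;8.7 4 0 1 0 0 0;8.7 2 0 1 0 0 0;8.7 0 0 0 0 0 0;8.7 0 0 0 0 0 0")

```text
t: 2.4
ee_pos: [430.0, 249.2, 162.7]
orientation: [2.222, 2.221, -0.001]
ft_force: [0.2, -0.4, -0.4]
width: 87.3
```

Run:
```python
from h import *
w=shot('wrist','spw');P=cloud(w);o=get_obs();print(o['ee_pos'],o['orientation'],w['eye'])
B=((P[...,0]>370)&(P[...,0]<560)&(P[...,1]>230)&(P[...,1]<400))
for lo,hi in((16,30),(50,64)):
    q=P[B&(P[...,2]>lo)&(P[...,2]<hi)];print(lo,len(q),np.median(q,0),cv2.minAreaRect(q[:,:2].astype(np.float32)))
```

```text
[430.11191304 249.02734079 162.87842116] [ 2.22238122e+00  2.22026392e+00 -3.22620304e-04] [430.67260477 330.36247346 324.7512124 ]
16 2624 [471.0905912  322.34639308  23.76268361] ((497.38714599609375, 336.3446350097656), (169.23907470703125, 70.87884521484375), 32.78822708129883)
50 871 [434.70814477 297.65313249  57.85231835] ((490.9976806640625, 342.7311096191406), (173.561279296875, 23.29743194580078), 39.468238830566406)
```

View pics/spw.png

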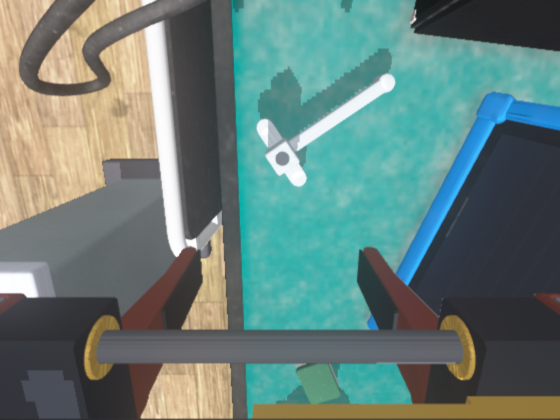

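Wide spanner in view: hub top at (283,158), arm end at (388,83), crosshead from (264,128) to (299,180).

Run:
```python
from h import *
w=load('spw');P=cloud(w)
v,u=np.mgrid[:420,:560];near=(u>245)&(u<405)&(v>70)&(v<195)
def comp(lo,hi):
    m=(near&(P[...,2]>lo)&(P[...,2]<hi)).astype(np.uint8);n,l,s,c=cv2.connectedComponentsWithStats(m);i=1+s[1:,4].argmax();return l==i
h=comp(54,62);q=P[h];r=cv2.minAreaRect(q[:,:2].astype(np.float32));print('hub',len(q),r,q.mean(0))
b=comp(19,28);q=P[b]
hub=np.array(r[0]);d=q[:,:2]-hub
arm=q[np.hypot(*d.T)>45];e=arm[np.hypot(*(arm[:,:2]-hub).T)>100][:,:2];ec=e.mean(0)
vx,vy,x0,y0=cv2.fitLine(arm[:,:2].astype(np.float32),cv2.DIST_HUBER,0,.01,.01).ravel();print('arm ang',np.degrees(np.arctan2(vy,vx)),(x0,y0),'hub off line',(hub[0]-x0)*vy-(hub[1]-y0)*vx)
ang=np.arctan2(vy,vx);t=np.array([np.cos(ang),np.sin(ang)]);n=np.array([-t[1],t[0]])
print('extent along',(d@t).min(),(d@t).max(),'across',(d@n).min(),(d@n).max())
# white outline from rays on z=24
```

```text
hub 702 ((433.12054443359375, 294.93157958984375), (21.97620391845703, 22.061256408691406), 33.97370147705078) [433.05391988 295.32981643  57.81508206]
arm ang 33.820564 (np.float32(500.86343), np.float32(340.66028)) hub off line 0.28543036530209065
extent along 10.967110480648206 117.21361724044137 across -7.963459875517611 7.6465739009614175
```

Run:
```python
from h import *
for f in('spw','scene0','ringw','wrist0'):
    P=cloud(load(f)).reshape(-1,3)
    if f!='scene0': P=cloud(load(f))[:235].reshape(-1,3)
    P=P[(P[:,2]>70)&(P[:,2]<260)&(P[:,0]>250)&(P[:,0]<800)]
    for n,c in(('spanner',(433,295)),('cell',(476,-91)),('push',(565,-30))):
        d=P[:,:2]-c;k=np.argsort(np.hypot(*d.T))[:400:80];print(f,n,P[k].round().tolist())
```

```text
spw spanner [[542.0, 399.0, 82.0], [548.0, 396.0, 95.0], [549.0, 397.0, 73.0], [549.0, 398.0, 83.0], [553.0, 396.0, 79.0]]
spw cell [[624.0, 232.0, 70.0], [626.0, 238.0, 72.0], [630.0, 239.0, 76.0], [637.0, 239.0, 83.0], [639.0, 240.0, 90.0]]
spw push [[624.0, 232.0, 70.0], [626.0, 237.0, 70.0], [635.0, 238.0, 85.0], [637.0, 240.0, 88.0], [634.0, 242.0, 81.0]]
scene0 spanner [[539.0, 394.0, 118.0], [397.0, 443.0, 142.0], [360.0, 432.0, 125.0], [416.0, 452.0, 147.0], [559.0, 396.0, 100.0]]
scene0 cell [[456.0, -178.0, 78.0], [437.0, -195.0, 79.0], [448.0, -208.0, 93.0], [572.0, -10.0, 252.0], [575.0, -8.0, 238.0]]
scene0 push [[568.0, -14.0, 228.0], [568.0, 7.0, 256.0], [668.0, 6.0, 233.0], [600.0, 76.0, 115.0], [606.0, 77.0, 119.0]]
ringw spanner [[460.0, -176.0, 71.0], [454.0, -179.0, 75.0], [647.0, -130.0, 74.0], [644.0, -134.0, 83.0], [643.0, -136.0, 92.0]]
ringw cell [[467.0, -177.0, 73.0], [476.0, -180.0, 74.0], [645.0, -131.0, 87.0], [644.0, -134.0, 98.0], [644.0, -136.0, 95.0]]
ringw push [[644.0, -130.0, 89.0], [645.0, -132.0, 85.0], [644.0, -135.0, 88.0], [644.0, -138.0, 86.0], [642.0, -141.0, 74.0]]
wrist0 spanner [[601.0, 173.0, 70.0], [606.0, 168.0, 77.0], [595.0, 150.0, 72.0], [610.0, 166.0, 86.0], [596.0, 146.0, 77.0]]
wrist0 cell [[568.0, 89.0, 70.0], [587.0, 83.0, 101.0], [587.0, 86.0, 102.0], [595.0, 83.0, 115.0], [579.0, 94.0, 86.0]]
wrist0 push [[615.0, 68.0, 147.0], [617.0, 70.0, 153.0], [605.0, 77.0, 128.0], [597.0, 80.0, 116.0], [602.0, 80.0, 127.0]]
```

Emit:
play_rows(plan="8.7 0 0 0 0 0 -8.5;8.7 0 0 0 0 0 -8.5;8.7 0 0 0 0 0 -8.5;8.7 0 0 0 0 0 -8.4;8.7 1.8 1.4 1 0 0 0;8.7 1.85 1.42 1 0 0 0;8.7 0 0 0 0 0 0;8.7 0 0 0 0 0 0")

```text
t: 3.45
ee_pos: [432.9, 295.7, 142.6]
orientation: [-1.477, -2.773, 0.001]
ft_force: [0.2, 0.9, -0.3]
width: 86.7
```

```bash
cat >> h.py <<'E'
def hubpos(w,c,z=58,rad=45):
    P=cloud(w);m=((np.hypot(P[...,0]-c[0],P[...,1]-c[1])<rad)&(abs(P[...,2]-z)<4)).astype(np.uint8)
    n,l,s,_=cv2.connectedComponentsWithStats(m);i=1+s[1:,4].argmax();q=P[l==i];return cv2.minAreaRect(q[:,:2].astype(np.float32)),len(q)
E
python3 - <<'E'
from h import *
w=shot('wrist','spw2');print(hubpos(w,(433,295)),get_obs()['ee_pos'])
E
```

```text
(((432.1874084472656, 295.3595275878906), (21.43112564086914, 21.33444595336914), 34.46591567993164), 696) [432.89843167 295.54239046 142.71230443]
```

Emit:
play_rows(plan="8.7 0 0 4 0 0 0;8.7 0 0 4 0 0 0;8.7 0 0 2 0 0 0;8.7 0 0 1.4 0 0 0;8.7 0 0 0 0 0 0;2 0 0 0 0 0 0;1.5 0 0 0 0 0 0;1.5 0 0 0 0 0 0;1.5 0 0 0 0 0 0;1.5 0 0 0 0 0 0;1.5 0 0 0 0 0 0")

```text
t: 4.88
ee_pos: [433.0, 296.0, 28.7]
orientation: [-1.477, -2.773, 0.0]
ft_force: [-0.2, 0.3, 0.4]
width: 30.5
```

Emit:
play_rows(plan="1.5 0 0 0 0 0 0;1.5 0 0 0 0 0 0;1.5 0 0 0 0 0 0;1.5 0 0 -2 0 0 0;1.5 0 0 -4 0 0 0;1.5 0 0 -4 0 0 0;1.5 0 0 0 0 0 0")

```text
t: 5.75
ee_pos: [434.8, 297.2, 131.2]
orientation: [1.476, 2.77, 0.008]
ft_force: [-1.0, -0.1, -2.6]
width: 21.9
```

Emit:
play_rows(plan="1.5 0 0 0 0 0 -6;1.5 0 0 0 0 0 -10;1.5 0 0 0 0 0 -10;1.5 0 0 0 0 0 -10;1.5 0 0 0 0 0 -10;1.5 0 0 0 0 0 -5.8;1.5 -0.5 -3 0 0 0 0;1.5 -0.9 -4.8 0 0 0 0;1.5 -0.9 -4.8 0 0 0 0;1.5 -0.9 -4.8 0 0 0 0;1.5 -0.9 -4.8 0 0 0 0;1.5 -0.9 -4.8 0 0 0 0;1.5 -0.9 -4.8 0 0 0 0;1.5 -0.8 -4 0 0 0 0;1.5 -0.4 -2.6 0 0 0 0;1.5 0 0 0 0 0 0;1.5 0 0 0 0 0 0")

```text
t: 7.88
ee_pos: [474.2, -91.6, 127.7]
orientation: [-0.118, -3.137, -0.001]
ft_force: [0.1, -0.1, -2.0]
width: 21.8
```

Run:
```python
from h import *
w=shot('wrist','ins1');o=get_obs();print(o['ee_pos'],R.from_rotvec(o['orientation']).as_matrix().round(3))
shot('side','side1')
print(load('side1')['eye'],load('side1')['fx'])
```

```text
[474.35152302 -91.28560398 127.90011446] [[-0.997  0.074 -0.002]
 [ 0.074  0.997  0.001]
 [ 0.002  0.    -1.   ]]
[359.66294787 993.19170553 925.76667558] 486.75878133619966
```

View pics/ins1.png

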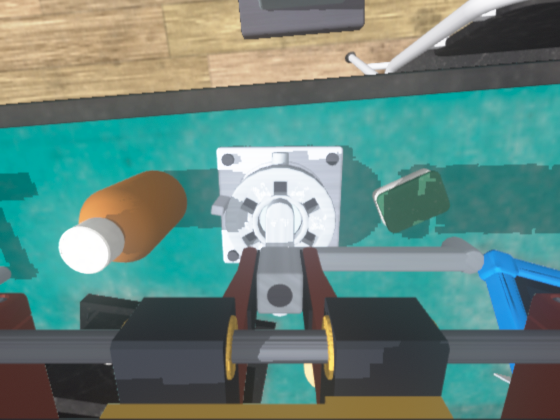

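View pics/side1.png

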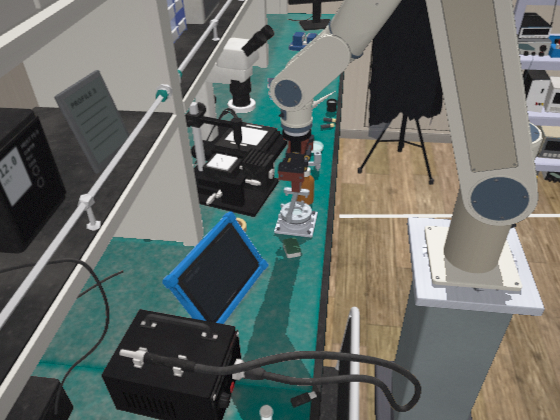

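The wrist view shows the spanner held over the ring: hub (280,280), arm running right to (465,258), and the ring at (280,215) with five holes visible. Now I'll measure the spanner and the ring in this same image.

```bash
cat >> h.py <<'E'
def rectify(w,X,Y,z,half=60,s=5):
    Rm=rot(w).T;px=[]
    for a,b in((X-half,Y+half),(X+half,Y+half),(X+half,Y-half),(X-half,Y-half)):
        c=Rm@(np.array([a,b,z])-np.array(w['eye']));px.append([w['fx']*c[0]/c[2]+w['cx'],w['fy']*c[1]/c[2]+w['cy']])
    N=2*half*s;H=cv2.getPerspectiveTransform(np.float32(px),np.float32([[0,0],[N,0],[N,N],[0,N]]))
    return cv2.warpPerspective(cv2.cvtColor(w['pixels'],cv2.COLOR_RGB2BGR),H,(N,N))
E
python3 - <<'E'
from h import *
w=load('ins1');P=cloud(w);T=np.array([474.3,-91.3])
print('hub',hubpos(w,T,157))
m=(abs(P[...,2]-123)<4)&(np.hypot(P[...,0]-T[0],P[...,1]-T[1])<130);q=P[m];d=q[:,:2]-T
a=q[(d[:,1]>40)];print('arm z',np.median(a[:,2]),np.polyfit(a[:,0],a[:,2],1)[0],np.polyfit(a[:,1],a[:,2],1)[0])
vx,vy,x0,y0=cv2.fitLine(a[:,:2].astype(np.float32),cv2.DIST_HUBER,0,.01,.01).ravel();an=np.degrees(np.arctan2(vy,vx));print('arm ang',an,'line x at y=-91.3',x0+(T[1]-y0)*vx/vy,'end y',a[:,1].max())
c=q[(abs(d[:,1])<15)&(d[:,0]<-13)];print('cross',len(c),np.median(c,0),c.min(0),c.max(0))
r=rectify(w,476,-91,50);g=cv2.cvtColor(r,cv2.COLOR_BGR2GRAY);cv2.imwrite('pics/rect2.png',r)
yy,xx=np.mgrid[:600,:600];rr=np.hypot(xx-300,yy-300);mk=((g<110)&(rr<185)&(rr>95)).astype(np.uint8)
n,l,s,ce=cv2.connectedComponentsWithStats(mk)
for i in range(1,n):
    if s[i,4]>300:print((416+ce[i,0]/5).round(1),(-31-ce[i,1]/5).round(1),s[i])
E
```

```text
hub (((474.3677978515625, -91.57034301757812), (40.99854278564453, 23.32527732849121), 85.58222961425781), 2370)
arm z 122.83991028504846 0.09200789043344416 -0.0004671854365923176
arm ang 85.58948 line x at y=-91.3 473.89976369461834 end y 25.493249403296076
cross 1038 [450.44777426 -89.80318334 123.01421263] [439.43485313 -98.11531327 119.15820637] [461.28896614 -81.68640339 125.1527087 ]
503.7 -72.2 [ 417  166   55   67 2238]
490.0 -68.7 [354 174  33  33 671]
500.3 -115.0 [ 398  395   57   59 1676]
486.4 -115.9 [338 409  30  33 624]
```

View pics/rect2.png

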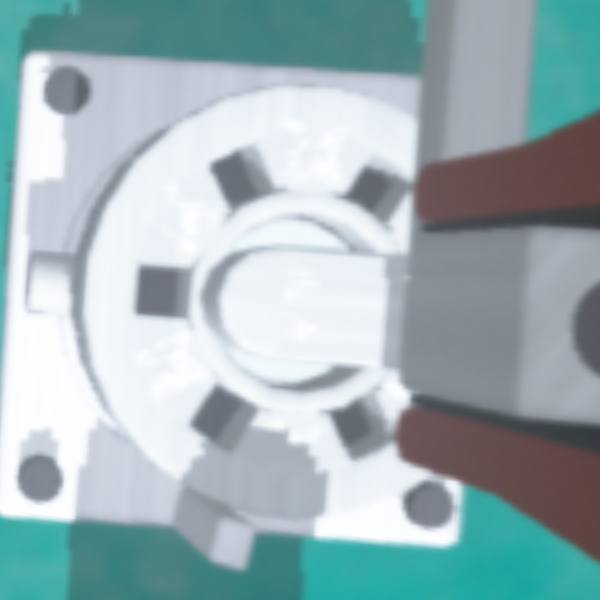

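Centre offset is about +2.3 mm in x and the angle is right to about 0.2°. I'll shift, descend to just above the ring, then press in gently.

Emit:
play_rows(plan="1.5 -0.23 0.04 0 0 0 0;1.5 0 0 2 0 0 0;1.5 0 0 1.8 0 0 0;1.5 0 0 0.6 0 0 0;1.5 0 0 0 0 0 0;1.5 0 0 0 0 0 0")

```text
t: 8.72
ee_pos: [477.9, -91.9, 85.2]
orientation: [0.118, 3.138, -0.0]
ft_force: [-0.6, -0.1, -2.6]
width: 21.6
```

Emit:
play_rows(plan="1.5 0 0 0.2 0 0 0;1.5 0 0 0.2 0 0 0;1.5 0 0 0.2 0 0 0;1.5 0 0 0 0 0 0")

```text
t: 9.22
ee_pos: [477.3, -91.9, 78.5]
orientation: [-0.118, -3.139, -0.0]
ft_force: [0.7, 0.7, -2.5]
width: 22.0
```

Emit:
play_rows(plan="1.5 0.06 0.05 0 0 0 0;1.5 0 0 0.2 0 0 0;1.5 0 0 0.2 0 0 0;1.5 0 0 0.2 0 0 0;1.5 0 0 0 0 0 0")

```text
t: 9.85
ee_pos: [476.7, -91.4, 72.5]
orientation: [-0.118, -3.139, -0.0]
ft_force: [-0.0, -0.3, -1.5]
width: 22.1
```

The prongs are about 6 mm into the holes with no contact force. Continuing.

Emit:
play_rows(plan="1.5 0 0 0.2 0 0 0;1.5 0 0 0.2 0 0 0;1.5 0 0 0.15 0 0 0;1.5 0 0 0 0 0 0")

```text
t: 10.35
ee_pos: [476.8, -91.4, 67.0]
orientation: [-0.118, -3.139, -0.0]
ft_force: [-0.6, -0.7, -2.6]
width: 21.9
```

Emit:
play_rows(plan="5 0 0 0 0 0 0;6 0 0 0 0 0 0;6 0 0 0 0 0 0;6 0 0 0 0 0 0;6 0 0 -2 0 0 0;6 0 0 -4 0 0 0;6 0 0 -2 0 0 0;6 0 0 0 0 0 0")

```text
t: 11.35
ee_pos: [477.9, -91.7, 148.5]
orientation: [0.118, 3.136, -0.001]
ft_force: [-0.2, 0.1, -0.1]
width: 59.9
```

Run:
```python
from h import *
w=shot('wrist','seat');P=cloud(w);print(get_obs()['ee_pos'],get_obs()['width']);T=np.array([476.5,-91.3])
h=hubpos(w,T,96,30);print('hub',h)
m=(np.hypot(P[...,0]-T[0],P[...,1]-T[1])<130)&(abs(P[...,2]-62)<5);q=P[m];d=q[:,:2]-T
a=q[d[:,1]>45];print('arm',len(a),np.median(a[:,2]));vx,vy,x0,y0=cv2.fitLine(a[:,:2].astype(np.float32),cv2.DIST_HUBER,0,.01,.01).ravel();print(np.degrees(np.arctan2(vy,vx)),x0+(T[1]-y0)*vx/vy,'end',a[a[:,1].argmax()])
v,u=np.where(m);print('px',u.min(),u.max(),v.min(),v.max())
```

```text
[477.02490276 -91.45268826 147.40259828] 59.764179423416614
hub (((477.2132568359375, -91.2274398803711), (21.61956214904785, 21.64049530029297), 84.80693817138672), 888)
arm 1348 61.67901360705248
85.602036 476.89290028143796 end [487.26547717  25.23394615  60.64373421]
px 123 423 172 255
```

View pics/seat.png

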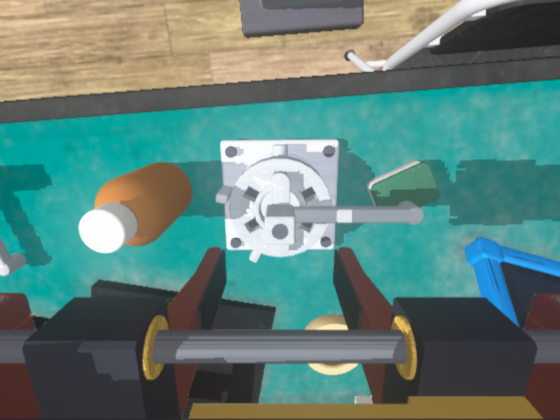

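Seated: arm top at z = 61.7 mm (expected 62) and arm angle 85.6°. Now I'll close the fingers and place them beside the arm.

Emit:
play_rows(plan="0 1.3 4.2 0 0 0 0;0 1.3 4.3 0 0 0 0;0 0 0 0 0 0 0;0 0 0 3 0 0 0;0 0 0 4 0 0 0;0 0 0 2.5 0 0 0;0 0 0 0.6 0 0 0;0 0 0 0 0 0 0;0 0 0 0 0 0 0")

```text
t: 12.52
ee_pos: [458.0, -4.9, 46.9]
orientation: [0.118, 3.138, -0.0]
ft_force: [-0.5, -0.4, 1.2]
width: -0.0
```

Emit:
play_rows(plan="0 -0.4 0 0 0 0 0;0 -0.4 0 0 0 0 0;0 -0.2 0 0 0 0 0;0 -0.3 0.05 0 0 0 2;0 -0.6 0.09 0 0 0 4;0 -0.6 0.09 0 0 0 4;0 0 0 0 0 0 0")

```text
t: 13.4
ee_pos: [481.6, -5.1, 45.9]
orientation: [-0.391, -3.115, 0.0]
ft_force: [-3.6, 0.2, 0.9]
width: 0.7
```

Emit:
play_rows(plan="0 -0.6 0.09 0 0 0 4;0 -0.6 0.09 0 0 0 4;0 -0.6 0.09 0 0 0 4;0 -0.6 0.09 0 0 0 4;0 -0.6 0.09 0 0 0 4;0 -0.6 0.09 0 0 0 4;0 -0.6 0.09 0 0 0 4;0 0 0 0 0 0 0")

```text
t: 14.4
ee_pos: [521.6, -18.0, 45.8]
orientation: [-1.132, -2.929, 0.001]
ft_force: [-3.6, 0.7, 1.1]
width: 0.4
```

```bash
cat > chk.py <<'E'
from h import *
o=get_obs();M=R.from_rotvec(o['orientation']).as_matrix();C=np.array([476.7,-91.3]);d=o['ee_pos'][:2]-C
yaw=np.degrees(np.arctan2(M[1,1],M[0,1]));er=M[:2,1];print('pos',o['ee_pos'].round(1),'tool yaw',yaw.round(1),'rad',(d@er).round(1),'off',(d@M[:2,0]).round(1),'F tool',(M.T@o['ft_force']).round(1))
print('arm ang implied', (np.degrees(np.arctan2(d[1],d[0])-np.arcsin(16/np.hypot(*d)))).round(1))
E
python3 chk.py
```

```text
pos [521.6 -18.   45.8] tool yaw 47.8 rad 84.4 off 16.1 F tool [ 3.2 -1.9 -1.1]
arm ang implied 47.8
```

Emit:
play_rows(plan="0 -0.6 0.09 0 0 0 4;0 -0.6 0.09 0 0 0 4;0 -0.3 0.05 0 0 0 2;0 0 0 0 0 0 0")

```text
t: 14.9
ee_pos: [533.6, -26.9, 45.8]
orientation: [-1.382, -2.82, 0.001]
ft_force: [-3.5, 1.2, 0.8]
width: 1.1
```

Emit:
play_rows(plan="0 -0.3 0.05 0 0 0 2;0 -0.3 0.05 0 0 0 2;0 0 0 0 0 0 0")

```text
t: 15.28
ee_pos: [538.1, -31.1, 45.9]
orientation: [-1.48, -2.77, 0.001]
ft_force: [-4.5, 1.3, 0.0]
width: 0.6
```

Emit:
play_rows(plan="0 -0.3 0.05 0 0 0 2;0 -0.3 0.05 0 0 0 2;0 0 0 0 0 0 0")

```text
t: 15.65
ee_pos: [542.3, -35.6, 45.9]
orientation: [-1.576, -2.716, 0.001]
ft_force: [-4.4, 1.9, 0.2]
width: 0.5
```

Emit:
play_rows(plan="0 -0.3 0.05 0 0 0 2;0 0 0 0 0 0 0")

```text
t: 15.9
ee_pos: [544.3, -38.0, 45.9]
orientation: [-1.624, -2.688, 0.001]
ft_force: [-5.0, 1.8, -0.4]
width: 0.6
```

```bash
python3 chk.py
```

```text
pos [544.3 -38.   45.9] tool yaw 27.7 rad 84.7 off 15.7 F tool [ 4.  -3.6  0.4]
arm ang implied 27.5
```

Emit:
play_rows(plan="0 -0.3 0.05 0 0 0 2;0 0 0 0 0 0 0")

```text
t: 16.15
ee_pos: [546.3, -40.4, 45.9]
orientation: [-1.671, -2.659, 0.0]
ft_force: [-4.4, 1.9, -1.1]
width: 0.3
```

Emit:
play_rows(plan="0 -0.3 0.05 0 0 0 2;0 0 0 0 0 0 0")

```text
t: 16.4
ee_pos: [548.2, -42.9, 46.0]
orientation: [-1.718, -2.63, 0.0]
ft_force: [-4.3, 2.1, 0.2]
width: 0.3
```

Emit:
play_rows(plan="0 -0.15 0.02 0 0 0 1;0 0 0 0 0 0 0")

```text
t: 16.65
ee_pos: [549.0, -44.1, 46.0]
orientation: [-1.74, -2.615, 0.0]
ft_force: [-5.4, 2.1, -0.4]
width: 0.3
```

```bash
python3 chk.py
```

```text
pos [549.  -44.1  46. ] tool yaw 22.7 rad 84.9 off 15.6 F tool [ 4.  -4.2  0.4]
arm ang implied 22.4
```

Emit:
play_rows(plan="0 -0.15 0.02 0 0 0 1;0 -0.15 0.02 0 0 0 1;0 0 0 0 0 0 0")

```text
t: 17.02
ee_pos: [550.5, -46.8, 46.0]
orientation: [-1.786, -2.584, 0.0]
ft_force: [-4.2, 2.6, -1.0]
width: 0.3
```

Emit:
play_rows(plan="0 -0.15 0.02 0 0 0 1;0 0 0 0 0 0 0")

```text
t: 17.27
ee_pos: [551.2, -48.0, 46.0]
orientation: [-1.808, -2.568, -0.0]
ft_force: [-3.9, 4.7, -1.2]
width: 0.5
```

```bash
python3 chk.py
```

```text
pos [551.2 -48.   46. ] tool yaw 19.7 rad 84.8 off 15.7 F tool [ 5.7 -2.1  1.2]
arm ang implied 19.5
```

Force has begun to rise (5.7 N), so I'll go on in small steps.

Emit:
play_rows(plan="0 -0.15 0.02 0 0 0 1;0 0 0 0 0 0 0")

```text
t: 17.52
ee_pos: [551.7, -48.6, 46.0]
orientation: [-1.83, -2.551, -0.001]
ft_force: [-4.5, 7.6, 0.9]
width: 0.2
```

```bash
python3 chk.py
```

```text
pos [551.7 -48.6  46. ] tool yaw 18.7 rad 84.7 off 16.5 F tool [ 8.6 -1.8 -0.9]
arm ang implied 19.0
```

Emit:
play_rows(plan="0 -0.15 0.02 0 0 0 0;0 0 0 0 0 0 0")

```text
t: 17.77
ee_pos: [551.9, -49.1, 45.9]
orientation: [-1.83, -2.55, -0.001]
ft_force: [-5.6, 12.9, 0.5]
width: 0.6
```

```bash
python3 chk.py
```

```text
pos [551.9 -49.1  45.9] tool yaw 18.7 rad 84.8 off 15.9 F tool [14.  -1.1 -0.5]
arm ang implied 18.6
```

Emit:
play_rows(plan="0 -0.15 0 0 0 0 0;0 -0.1 0 0 0 0 0;0 0 0 0 0 0 0")

```text
t: 18.15
ee_pos: [552.1, -49.9, 45.8]
orientation: [-1.829, -2.548, -0.003]
ft_force: [-6.1, 22.2, 2.8]
width: 0.6
```

```bash
python3 chk.py
```

```text
pos [552.1 -49.9  45.8] tool yaw 18.6 rad 84.7 off 15.1 F tool [23.   1.3 -2.7]
arm ang implied 18.1
```

Emit:
play_rows(plan="0 0.5 0 0 0 0 0;0 0.7 0 0 0 0 0;0 0.4 0 -2 0 0 0;0 0 0 -4 0 0 0;6 0 0 -4.2 0 0 0;6 -1.6 -4.2 0 0 0 0;6 -1.6 -4.2 0 0 0 0;6 0 0 0 0 0 0;6 0 0 0 0 0 0")

```text
t: 19.27
ee_pos: [480.8, -95.8, 149.5]
orientation: [1.83, 2.55, 0.002]
ft_force: [0.6, -0.2, 0.2]
width: 46.8
```

```bash
python3 chk.py
python3 - <<'E'
from h import *
w=shot('wrist','home');P=cloud(w);T=np.array([476.7,-91.3])
print('hub',hubpos(w,T,96,30))
m=(np.hypot(P[...,0]-T[0],P[...,1]-T[1])<130)&(abs(P[...,2]-62)<5);q=P[m];d=q[:,:2]-T
a=q[d[:,0]>45];print('arm',len(a),np.median(a[:,2]));vx,vy,x0,y0=cv2.fitLine(a[:,:2].astype(np.float32),cv2.DIST_HUBER,0,.01,.01).ravel();print(np.degrees(np.arctan2(vy,vx)),'y at x=476.7',y0+(T[0]-x0)*vy/vx)
r=rectify(w,476,-91,46);cv2.imwrite('pics/rect3.png',r)
E
```

```text
pos [480.8 -95.8 149.5] tool yaw 18.7 rad 2.4 off -5.6 F tool [-0.4  0.5 -0.2]
arm ang implied nan
hub (((476.6701354980469, -91.36051177978516), (21.845212936401367, 21.91107177734375), 19.71414566040039), 897)
arm 1288 61.78166231217918
19.61854 y at x=476.7 -91.28574979268193chk.py:4: RuntimeWarning: invalid value encountered in arcsin
  print('arm ang implied', (np.degrees(np.arctan2(d[1],d[0])-np.arcsin(16/np.hypot(*d)))).round(1))
```

View pics/rect3.png

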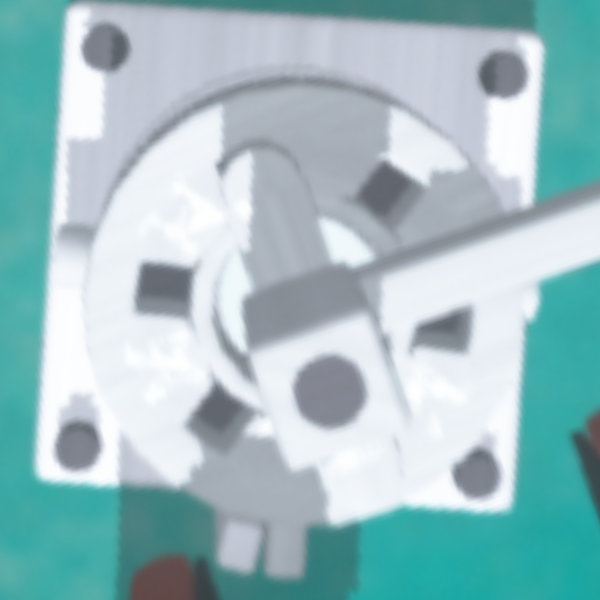

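Run:
```python
from h import *
w=load('home');g=cv2.cvtColor(rectify(w,476.5,-91.2,50),cv2.COLOR_BGR2GRAY)
yy,xx=np.mgrid[:600,:600];rr=np.hypot(xx-300,yy-300)
for th in(125,150):
    mk=((g<th)&(rr<190)&(rr>90)).astype(np.uint8);n,l,s,c=cv2.connectedComponentsWithStats(mk)
    for i in range(1,n):
        if 900<s[i,4]<3500:
            d=np.array([c[i,0]-300,300-c[i,1]])/5;a=np.degrees(np.arctan2(d[1],d[0]));print(th,d.round(1),np.hypot(*d).round(1),a.round(1),((a+30)%60-30).round(1),s[i,4],cv2.minAreaRect(np.argwhere(l==i)[:,::-1].astype(np.float32)))
```

```text
125 [15.7 22.8] 27.7 55.4 -4.6 1570 ((378.2602844238281, 185.83413696289062), (36.36219024658203, 45.98344421386719), 38.04703903198242)
125 [-27.6   4.5] 28.0 170.6 -9.4 1366 ((162.4506072998047, 276.9776306152344), (46.64761734008789, 30.6639461517334), 5.90614128112793)
125 [-16.9 -20.7] 26.7 -129.2 -9.2 1180 ((215.62826538085938, 403.9832763671875), (34.631568908691406, 37.74109649658203), 37.5685920715332)
150 [16.3 22. ] 27.4 53.5 -6.5 2587 ((381.41729736328125, 189.37423706054688), (52.91357421875, 51.53301239013672), 38.23382568359375)
150 [-27.7   3.6] 27.9 172.6 -7.4 2219 ((161.7145233154297, 282.5457763671875), (50.716148376464844, 46.34748840332031), 6.842772960662842)
150 [27.8 -4.8] 28.2 -9.7 -9.7 1321 ((435.76239013671875, 320.87628173828125), (49.05533981323242, 36.41836166381836), 5.710593223571777)
150 [  5.7 -19.4] 20.2 -73.6 -13.6 1574 ((328.59893798828125, 398.2257385253906), (34.967247009277344, 63.59901428222656), 73.92642974853516)
150 [-16.7 -22.2] 27.7 -127.0 -7.0 2272 ((217.2000274658203, 410.9000244140625), (49.0, 52.400001525878906), 36.869895935058594)
```

The holes now stand at −7.0° (mod 60), so the ring turned 62.7° = 1.094 rad. With a start angle of at least 0, that puts it at the 1.10 stop. The lug sits beside the stop block at (262,548). Now I'll grip the hub and lift the spanner out.

Emit:
play_rows(plan="6 0.55 -0.25 0 0 0 -0.9;6 0 0 3 0 0 0;6 0 0 3 0 0 0;6 0 0 2.2 0 0 0;6 0 0 0 0 0 0;1.5 0 0 0 0 0 0;1.5 0 0 0 0 0 0;1.5 0 0 0 0 0 0;1.5 0 0 0 0 0 0;1.5 0 0 0 0 0 0;1.5 0 0 0 0 0 0")

```text
t: 20.7
ee_pos: [475.5, -91.1, 66.6]
orientation: [1.811, 2.567, 0.0]
ft_force: [0.0, 1.9, 6.0]
width: 21.7
```

Emit:
play_rows(plan="1.5 0 0 0 0 0 0;1.5 0 0 -0.5 0 0 0;1.5 0 0 -0.7 0 0 0;1.5 0 0 -1 0 0 0;1.5 0 0 -2 0 0 0;1.5 0 0 -3 0 0 0;1.5 0 0 0 0 0 0")

```text
t: 21.58
ee_pos: [476.4, -91.4, 140.2]
orientation: [1.809, 2.564, 0.002]
ft_force: [0.2, -0.2, -2.9]
width: 22.0
```

Emit:
play_rows(plan="1.5 0 0 0 0 0 -6;1.5 0 0 0 0 0 -10;1.5 0 0 0 0 0 -10;1.5 0 0 0 0 0 -10;1.5 0 0 0 0 0 -10;1.5 0 0 0 0 0 -10;1.5 0 0 0 0 0 -9.4;1.5 0.5 3 0 0 0 0;1.5 0.7 4.4 0 0 0 0;1.5 0.7 4.4 0 0 0 0;1.5 0.7 4.4 0 0 0 0;1.5 0.7 4.4 0 0 0 0;1.5 0.7 4.4 0 0 0 0;1.5 0.5 3 0 0 0 0;1.5 0 0 0 0 0 0;1.5 0 0 0 0 0 0")

```text
t: 23.58
ee_pos: [454.0, 191.1, 137.5]
orientation: [-0.136, -3.137, 0.001]
ft_force: [-0.3, 0.6, -1.3]
width: 21.8
```

Emit:
play_rows(plan="1.5 0 0 3 0 0 0;1.5 0 0 4 0 0 0;1.5 0 0 2.5 0 0 0;1.5 0 0 1 0 0 0;1.5 0 0 0 0 0 0;1.5 0 0 0 0 0 0")

```text
t: 24.32
ee_pos: [455.5, 191.8, 34.1]
orientation: [0.138, 3.137, 0.001]
ft_force: [-0.3, 0.3, -2.0]
width: 21.8
```

Emit:
play_rows(plan="1.5 0 0 0.15 0 0 0;1.5 0 0 0.1 0 0 0;1.5 0 0 0 0 0 0")

```text
t: 24.7
ee_pos: [454.8, 191.9, 30.9]
orientation: [0.137, 3.138, 0.0]
ft_force: [0.7, 0.2, -1.8]
width: 21.6
```

Emit:
play_rows(plan="1.5 0 0 0.15 0 0 0;1.5 0 0 0.05 0 0 0;1.5 0 0 0 0 0 0")

```text
t: 25.08
ee_pos: [454.7, 191.8, 28.6]
orientation: [-0.137, -3.138, 0.0]
ft_force: [0.7, -0.1, -1.9]
width: 22.0
```

Emit:
play_rows(plan="3 0 0 0 0 0 0;5 0 0 0 0 0 0;6 0 0 0 0 0 0;6 0 0 0 0 0 0;6 0 0 -2 0 0 0;6 0 0 -4 0 0 0;6 0 0 -4 0 0 0;6 3 0 0 0 0 0;6 -6 -3 0 0 0 0;6 -6 -3 0 0 0 0;6 0 0 0 0 0 0;6 0 0 0 0 0 0")

```text
t: 26.58
ee_pos: [530.5, 128.8, 128.2]
orientation: [-0.138, -3.137, 0.0]
ft_force: [-0.3, -0.3, -0.2]
width: 59.5
```

Run:
```python
from h import *
w=shot('wrist','fin');P=cloud(w);print(get_obs()['ee_pos']);T=np.array([455,191.5])
print('hub',hubpos(w,T,58,40))
m=(np.hypot(P[...,0]-T[0],P[...,1]-T[1])<130)&(abs(P[...,2]-24)<5);q=P[m];a=q[(q[:,1]-T[1])>45];print('arm z',len(a),np.median(a[:,2]),np.polyfit(a[:,1],a[:,2],1)[0])
```

```text
[529.95667939 129.10714205 128.22164658]
hub (((456.1327819824219, 191.5274658203125), (22.252182006835938, 21.44377326965332), 85.09829711914062), 1037)
arm z 1458 23.684454155554477 -0.0031114555656717993
```

View pics/fin.png

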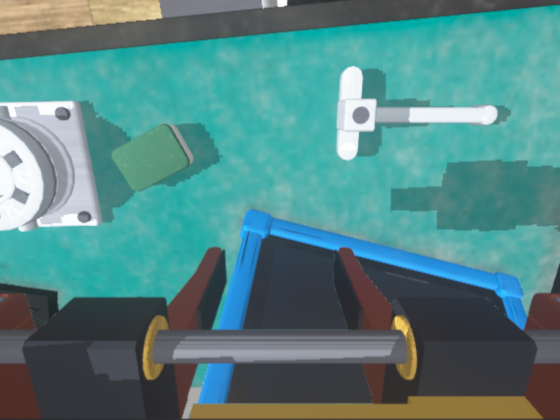

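The spanner stands level (arm top at z = 23.7 mm) with its hub at about (456,192), well clear of the cell. I'll raise the arm away from the tablet and check the ring and bottle once more.

Emit:
play_rows(plan="6 0 0 -4 0 0 0;6 0 0 -4 0 0 0;6 0 -4.5 0 0 0 0;6 0 -4.5 0 0 0 0;6 0 -4.5 0 0 0 0;6 0 -4.5 0 0 0 0;6 0 -4 0 0 0 0;6 0 0 0 0 0 0;6 0 0 0 0 0 0;6 0 0 0 0 0 0")

```text
t: 27.88
ee_pos: [512.0, -88.8, 208.6]
orientation: [-0.134, -3.138, -0.0]
ft_force: [0.1, 0.5, 0.4]
width: 60.0
```

Run:
```python
from h import *
w=shot('wrist','ringf');s=shot('scene','scf');print(get_obs()['ee_pos'],get_obs()['ft_force'])
r=rectify(w,476.5,-91.2,50);g=cv2.cvtColor(r,cv2.COLOR_BGR2GRAY);yy,xx=np.mgrid[:600,:600];rr=np.hypot(xx-300,yy-300)
mk=((g<135)&(rr<190)&(rr>90)).astype(np.uint8);n,l,st,c=cv2.connectedComponentsWithStats(mk);D=[]
for i in range(1,n):
    if 900<st[i,4]<3500: D.append(c[i])
D=np.array(D);C=D.mean(0);d=(D-C)*[1,-1]/5;a=np.degrees(np.arctan2(d[:,1],d[:,0]));print(len(D),C,np.hypot(*d.T).round(1),((a+30)%60-30).round(1))
P0=cloud(load('scene0'));P=cloud(s)
def med(P,u0,u1,v0,v1,lo,hi):
    q=P[v0:v1,u0:u1].reshape(-1,3);q=q[(q[:,2]>lo)&(q[:,2]<hi)];return np.median(q,0).round(1),len(q)
for n,b in dict(bottle=(295,330,225,285,60,125),tin=(235,265,215,235,15,28),narrow=(350,395,272,325,32,75)).items(): print(n,med(P0,*b),med(P,*b))
sc=cv2.imread('pics/scf.png')[120:330,120:420]
cv2.imwrite('pics/final.png',np.hstack([cv2.resize(r,(400,400)),cv2.resize(sc,(400,280),interpolation=2)]) if 0 else np.hstack([cv2.resize(r,(300,300)),cv2.resize(sc,(429,300))]))
```

```text
[512.18465376 -89.02468152 208.67681485] [ 0.03704372  0.80358063 -0.83816896]
6 [297.75893764 301.33716761] [27.5 27.3 27.5 27.3 27.6 27.5] [-7.2 -7.  -7.3 -6.6 -6.8 -6.8]
bottle (array([ 448.8, -211.6,   86.4]), 471) (array([ 449. , -211.8,   86.6]), 476)
tin (array([472.7,  24.1,  22.1]), 213) (array([472.4,  23.7,  22.1]), 212)
narrow (array([ 427.8, -390.2,   55.1]), 148) (array([ 427.5, -389.8,   55.2]), 146)
```

```bash
python3 -c "
from workcell import *
print(close_job())"
```

```text
the job is handed in; nothing more can be done
None
```

The window cell is locked and the job is handed in, with the robot clear of everything at 27.9 s of the 72 s allowed.

I took the wide spanner from the left and seated both prongs fully, with the arm's top at z = 61.7 mm against the expected 62. I let go, then pushed the arm clockwise with closed fingers. Resistance rose from about 4 N to 23 N as the ring met its stop. Then I lifted the spanner out and stood it on the worktop, hub at about (456, 192), well clear of the cell.

**Last checks:**
- **Ring:** it turned 62.7° (1.094 rad) from where it started and was unchanged after the lift-out. With the start angle at 0 or more, that matches the 1.10 stop to within measurement. I read this from the hole angles and the push force, not from the joint itself.
- **Spanner:** it stands level on its prongs, with the arm's top at z = 23.7 mm against the nominal 24.
- **Bottle, tin and narrow spanner:** all within 0.5 mm of where they began.

**What went wrong or was missed:**
- After letting go of the spanner I backed off the wrong way, over the front of the tablet. No force showed and I raised clear.
- The picture limit stopped me viewing the last image, so the final check is from numbers only.

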